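Book in the water samples with the barcode gun

ROBOT

A 6-joint arm with a two-finger parallel gripper is mounted at the origin on the work surface. World frame = base frame: x ahead of the robot, y to its left, z up, the work surface at z = 0. Lengths are in m, angles in rad, forces in N, time in s.
With the tool pointing down it reaches from about 0.35 to 0.975 m from the base axis. Payload 17.4 kg.
Tool frame: the origin (TCP) lies on the centre line of the jaws, within the pads' length; the fingertips stand env.finger_overhang ahead of it and the grasp point (between the pads) lies 3 mm ahead of it (env.finger_overhang is the distance from the TCP to the fingertips, in m); x points along the fingers, y is the direction in which the jaws open and shut, and the axes are right-handed (so a half turn about x gives the same grasp; the last joint's range is limited). The gripper opens to 85 mm and grips with 20 to 120 N. Pads are 22 mm wide; open, the fingers measure 114 mm over their backs; the gripper's body (76 mm by 85 mm) begins 54 mm behind the grasp point. The pads swing forward as they close: fully open they stand 13 mm farther back than shut.
Start: joints at [1.228, 0.116, 1.442, -0, 1.584, -0.038], TCP at [0.203, 0.644, 0.215] pointing down, gripper open.
Joint ranges: [-2.83, 2.83], [-0.83, 2.19], [0.07, 2.5], [-1.14, 4.28], [0.01, 3], [-2.97, 2.97]. Speed limits (rad/s): [1.89, 1.89, 2.22, 3.14, 3.14, 3.14].

INTERFACE

Orientations are given as a rotation vector (axis times angle).
In Python, from plant import env gives the robot as it stands.
- The arm moves only by the tool send_rows, never from a script. Its argument "commands" is text: rows parted by semicolons, each of 4 numbers parted by spaces: the shift along the tool's x, y, z in mm, then the turn about the tool's x in rad. A call has 1 to 10 rows; each row shifts and turns the commanded pose from where the row before left it, along the tool's axes as they then stand; what a row does not reach is not made up. A row lasts 1/8 s, in which the tool goes at most 62.5 mm and 10.7 degrees, less where a joint would pass 70% of its speed; a pose out of reach is approached as far as the arm can. A call is refused whole if a number of a shift passes 62.5 or a number of a turn 0.188, either way. A call with a gripper value outside its range is refused whole. "gripper" is the closure in counts, from 0 (fully open) to 255 (shut), set as the call begins (left out, the last holds). The fingers move at their own pace and stop on an object; "squeeze" is the grip in N (left out, the last holds). Time passes only in rows, so rows that do not move let the fingers close. It gives the time, the measured TCP pose, the force and the opening at its end, in the units of the state.
- env.read_state(): the state, without advancing time (a new reading comes with each control period).
- env.read_camera(name): name is "scene" or "top" or "wrist"; returns a dict with "frame" (400x640x3 uint8, blue, green, red), "z_map" (400x640 float32, m along the optical axis (not along the pixel's ray), 0 where there is no reading), "intrinsics" (3x3 intrinsics, pixels), "T" (4x4, takes a point from camera to world coordinates); the wrist camera has in their place "hand_eye" (4x4, takes a point from camera to tool coordinates, whose origin is the TCP and whose axes are the tool frame's). Camera axes: x right, y down, z forward; pixel columns grow to the right and rows downward; lengths in m; the calibration is good to about 2 mm. A picture is of the moment at which its call begins: read the wrist's pose just before it.
- env.finish_job(): hands the job in, once; it reports no verdict.
The state is a dict: "time_s": time; "qpos": joint angles; "joint_vel": joint speeds; "joint_torque": joint torques, N m; "tool_pos": TCP position; "orientation": TCP orientation; "ft_force": force on the tool from outside, world axes, zero at the start; "torque": the same for the moment, N m; "grip_width": finger opening in m.
Only numpy, scipy, OpenCV 4.12 (cv2) and the standard library are available. Lean on these libraries where they do the work, as an engineer would, in place of code of your own. Each camera call takes 0.05 s, during which the arm holds its last target. There are 200 camera calls.

TASK

Book in the water samples on the counter: turn the base station's knob from standby until it clicks over to reading, take the barcode gun and read the label of every bottle that is there, in the order blue, red, green, orange cap, with the bottle standing, the gun pointing squarely at the middle of its label from about 8 cm and held steady there for a second. With the knob still at reading, lay the gun back in its cradle as it lay before; then stand all the bottles upright in the white crate and click the knob back to standby, leaving the ice pack, jar and roll alone.

Things in the scene. Friction and masses are not known exactly. Their poses are not given: they have to be found in the camera images.
- mode_knob (a joint): Blue bar-shaped rotary mode knob on top of the grey base station, turning about a vertical axis. Value in rad: 0 = standby (white dot), 1.2 = reading (green dot); it grows as the knob turns clockwise seen from above. A spring detent holds it at 0 and at 1.2: the peak resistance is about 0.12 N m, the tipping point is at 0.6, and past it the knob clicks over by itself to the other rest position. Hard stops at 0 and 1.2.
- mode_knob_grip (a point): Point on the knob's axis at the height to grip, 60 mm above the counter. The bar is 50 mm long (along this frame's x), 14 mm wide (y), from 46 to 72 mm above the counter; a white line on its top marks its +x half. This frame turns with the knob; z is up.
- station: Base station, fixed: grey box 120 x 100 mm, 38 mm high, the knob at its middle. Origin: centre of its underside, z up. At standby the bar knob lies along its x axis.
- gun: Barcode gun, 0.22 kg, blue barrel and black pistol grip. Origin: middle of the barrel, which is also its centre of mass to a few mm and the place to grip it. x points forward along the barrel to the lens, z up away from the pistol grip. Barrel 190 mm long (x -95 to +95; a black nose of 44 x 30 mm reaches to x +110), 36 mm wide (y), 40 mm high (z -20 to +20). The pistol grip hangs below it from x -60 to -25 down to z -68.
- gun_lens (a point): The dark red window at the front of the gun, 110 mm ahead of its origin on the barrel's middle line; the beam leaves along the gun's +x.
- gun_spot (a point): Where the gun reads: the point on the beam 80 mm ahead of the lens (190 mm ahead of the gun's origin).
- cradle: Gun cradle, fixed: black base 200 x 80 x 10 mm with two grey forks, 16 mm thick and centred 62 mm ahead (+x) and 80 mm behind the origin. The gun's barrel lies in the forks along the cradle's x, lens to +x, pistol grip hanging between the forks. Fork seats are 105 mm and cheek tops about 131 mm above the counter; the cheeks flare outward and leave about 5 mm on either side of the barrel low down, more above. Origin: centre of its underside, z up.
- cradle_rest (a point): Where the gun's origin is when it lies in the cradle, 125 mm above the counter (cradle axes).
- crate: White fridge crate, fixed, open on top: outside 260 (x) x 220 (y) mm, 90 mm high, walls and floor 5 mm thick. Origin: centre of its underside, z up. Room for four bottles in two rows of two, for example 100 mm apart in x and 90 mm in y.
- bottle_blue: Closed rigid sample bottle, pale grey-blue, whose cap is blue; may be absent. About 0.4 kg, most of it in the foot (centre of mass about 30 mm up), body 72 mm across and 122 mm high, shoulder to 138 mm, round cap 40 mm across from 138 to 170 mm high (grip the cap). Origin: centre of its underside, z up. Its barcode label faces the bottle's own -x; the white stripe on the cap's top points from the centre the same way.
- label_blue (a point): Middle of the barcode label (white, black bars, about 45 mm wide round the bottle and 52 mm high) of the bottle with the blue cap: on its surface 36 mm towards its -x, 85 mm above its underside. Bottle's axes, so the label looks towards -x.
- bottle_red: Closed rigid sample bottle, pale grey-blue, whose cap is red; may be absent. About 0.4 kg, most of it in the foot (centre of mass about 30 mm up), body 72 mm across and 122 mm high, shoulder to 138 mm, round cap 40 mm across from 138 to 170 mm high (grip the cap). Origin: centre of its underside, z up. Its barcode label faces the bottle's own -x; the white stripe on the cap's top points from the centre the same way.
- label_red (a point): Middle of the barcode label (white, black bars, about 45 mm wide round the bottle and 52 mm high) of the bottle with the red cap: on its surface 36 mm towards its -x, 85 mm above its underside. Bottle's axes, so the label looks towards -x.
- bottle_green: Closed rigid sample bottle, pale grey-blue, whose cap is green; may be absent. About 0.4 kg, most of it in the foot (centre of mass about 30 mm up), body 72 mm across and 122 mm high, shoulder to 138 mm, round cap 40 mm across from 138 to 170 mm high (grip the cap). Origin: centre of its underside, z up. Its barcode label faces the bottle's own -x; the white stripe on the cap's top points from the centre the same way.
- label_green (a point): Middle of the barcode label (white, black bars, about 45 mm wide round the bottle and 52 mm high) of the bottle with the green cap: on its surface 36 mm towards its -x, 85 mm above its underside. Bottle's axes, so the label looks towards -x.
- bottle_orange: Closed rigid sample bottle, pale grey-blue, whose cap is orange; may be absent. About 0.4 kg, most of it in the foot (centre of mass about 30 mm up), body 72 mm across and 122 mm high, shoulder to 138 mm, round cap 40 mm across from 138 to 170 mm high (grip the cap). Origin: centre of its underside, z up. Its barcode label faces the bottle's own -x; the white stripe on the cap's top points from the centre the same way.
- label_orange (a point): Middle of the barcode label (white, black bars, about 45 mm wide round the bottle and 52 mm high) of the bottle with the orange cap: on its surface 36 mm towards its -x, 85 mm above its underside. Bottle's axes, so the label looks towards -x.
- icepack: Blue ice pack, 90 x 170 x 26 mm, bystander, leave alone. Origin: centre of its underside.
- jar: Amber jar with black lid, 52 mm across, 75 mm high, bystander, leave alone. Origin: centre of its underside.
- tape: White ring (roll), 84 mm across, 24 mm high, bystander, leave alone. Origin: centre of its underside.

How it is judged:
On the way, in this order (a step that is already met when the one before it is completed fails the run):
1. the knob has clicked over to reading (above 1.0 rad) (value of joint mode_knob above 1 rad), for 0.3 s.
2. the bottle with the blue cap is read as it stands: the gun's reading point within 20 mm of the middle of its label and the beam within 0.35 rad of square to it, for 0.9 s (distance between gun_spot and label_blue below 0.02 m and angle between the x axis of gun and the x axis of bottle_blue, either way round below 0.35 rad and x of gun_lens in the frame of bottle_blue below -0.05 m and height (world z) of bottle_blue below 0.02 m and angle between bottle_blue's own z axis and vertical below 0.15 rad), for 0.9 s.
3. the bottle with the red cap is read as it stands: the gun's reading point within 20 mm of the middle of its label and the beam within 0.35 rad of square to it, for 0.9 s (distance between gun_spot and label_red below 0.02 m and angle between the x axis of gun and the x axis of bottle_red, either way round below 0.35 rad and x of gun_lens in the frame of bottle_red below -0.05 m and height (world z) of bottle_red below 0.02 m and angle between bottle_red's own z axis and vertical below 0.15 rad), for 0.9 s.
4. the bottle with the green cap is read as it stands: the gun's reading point within 20 mm of the middle of its label and the beam within 0.35 rad of square to it, for 0.9 s (distance between gun_spot and label_green below 0.02 m and angle between the x axis of gun and the x axis of bottle_green, either way round below 0.35 rad and x of gun_lens in the frame of bottle_green below -0.05 m and height (world z) of bottle_green below 0.02 m and angle between bottle_green's own z axis and vertical below 0.15 rad), for 0.9 s.
5. the bottle with the orange cap is read as it stands: the gun's reading point within 20 mm of the middle of its label and the beam within 0.35 rad of square to it, for 0.9 s (distance between gun_spot and label_orange below 0.02 m and angle between the x axis of gun and the x axis of bottle_orange, either way round below 0.35 rad and x of gun_lens in the frame of bottle_orange below -0.05 m and height (world z) of bottle_orange below 0.02 m and angle between bottle_orange's own z axis and vertical below 0.15 rad), for 0.9 s.
6. the gun lies in its cradle, lens forward, let go, with the knob still at reading (distance between gun and cradle_rest below 0.015 m and angle between the x axis of gun and the x axis of cradle, either way round below 0.15 rad and angle between gun's own z axis and vertical below 0.15 rad and x of gun_lens in the frame of cradle above 0.08 m and contact force between the fingers and gun below 0.1 N and linear speed of gun below 0.02 m/s and value of joint mode_knob above 1 rad), for 0.3 s.
At the end, for the whole second after the job is handed in: Every bottle present stands upright (within 0.12 rad) and at rest on the floor of the crate, wholly inside its walls; the gun lies in its cradle (origin within 15 mm of the rest point, 0.15 rad, lens forward); the knob is back at standby (below 0.2 rad) (distance between gun and cradle_rest below 0.015 m and angle between the x axis of gun and the x axis of cradle, either way round below 0.15 rad and angle between gun's own z axis and vertical below 0.15 rad and x of gun_lens in the frame of cradle above 0.08 m and value of joint mode_knob below 0.2 rad and linear speed of each of gun, bottle_blue, bottle_red, bottle_green, bottle_orange below 0.02 m/s and x of bottle_blue in the frame of crate between -0.093 and 0.093 m and y of bottle_blue in the frame of crate between -0.073 and 0.073 m and z of each of bottle_blue, bottle_red, bottle_green, bottle_orange in the frame of crate below 0.012 m and angle between each of bottle_blue, bottle_red, bottle_green, bottle_orange's own z axis and vertical below 0.12 rad and x of bottle_red in the frame of crate between -0.093 and 0.093 m and y of bottle_red in the frame of crate between -0.073 and 0.073 m and x of bottle_green in the frame of crate between -0.093 and 0.093 m and y of bottle_green in the frame of crate between -0.073 and 0.073 m and x of bottle_orange in the frame of crate between -0.093 and 0.093 m and y of bottle_orange in the frame of crate between -0.073 and 0.073 m); the robot touches nothing.
It fails at once if the ice pack is disturbed (moved more than 30 mm) (distance of icepack from where it was at the start of the episode above 0.03 m).
It fails at once if the jar is disturbed (moved more than 30 mm) (distance of jar from where it was at the start of the episode above 0.03 m).
It fails at once if the roll is disturbed (moved more than 30 mm) (distance of tape from where it was at the start of the episode above 0.03 m).
Of bottle_blue, bottle_red, bottle_green, bottle_orange only 2 to 4 are there at a start; the rules pass over those that are not, and their reading is None.
At some moment in a run one of bottle_blue, bottle_red, bottle_green, bottle_orange may be knocked a few centimetres aside while the robot is not near it.
It also fails if it takes over 210 s, if anything falls off the work surface, if the arm or the gripper's body presses on something with over 40 N, if the wrist force passes 120 N, or if a joint passes its speed limit or range.

## Working session

There is one attempt and no reset: what is moved stays moved. The work goes in short steps, Python scripts to look and compute and a tool call to move; the robot and the scene stay as the last step left them, time stands still between calls to the robot, and variables do not carry over. Pictures are saved under pics/ and viewed, about 12 in all and at most 16, crops included, and the job is handed in when it is done.

Besides the shell and the picture viewer there is one more tool, called after "Request:" as name(argument=value, ...) on one line, values as JSON. send_rows: Moves the arm, as the interface text tells. Its arguments: {"type":"object","properties":{"commands":{"type":"string"},"gripper":{"type":"number"},"squeeze":{"type":"number"}},"required":["commands"]}

```bash
ls; mkdir -p pics
cat > h.py <<'E'
import numpy as np, cv2
from scipy.spatial.transform import Rotation as R
from plant import env
def cam(n):
    s=env.read_state(); c=env.read_camera(n)
    if n=="wrist":
        T=np.eye(4);T[:3,:3]=R.from_rotvec(s["orientation"]).as_matrix();T[:3,3]=s["tool_pos"]
        c["T"]=T@c["hand_eye"]
    return c
def cloud(c):
    z=c["z_map"];v,u=np.mgrid[:z.shape[0],:z.shape[1]];K=c["intrinsics"]
    p=np.stack([(u-K[0,2])/K[0,0]*z,(v-K[1,2])/K[1,1]*z,z],-1)
    return p@c["T"][:3,:3].T+c["T"][:3,3]
E
python3 - <<'E'
from h import *
import pickle
s=env.read_state();print(s,env.finger_overhang)
print(R.from_rotvec(s["orientation"]).as_matrix().round(3))
for n in("top","scene"):
    c=cam(n);cv2.imwrite(f"pics/{n}0.png",c["frame"]);pickle.dump(c,open(n+"0.pkl","wb"));print(c["T"].round(3),c["intrinsics"])
E
```

```text
pics
{'time_s': 0.0, 'qpos': array([ 1.22818875e+00,  1.16489076e-01,  1.44229232e+00, -3.68190195e-05,
        1.58400800e+00, -3.78139610e-02]), 'joint_vel': array([ 0.0018478 ,  0.0004279 ,  0.00066139,  0.00164076,  0.0001395 ,
       -0.00065285]), 'joint_torque': array([-1.06609623e-03, -7.32008314e+01, -6.32484913e+01, -6.09888571e-05,
        6.41468054e-03, -9.13742520e-05]), 'tool_pos': array([0.20251847, 0.64366987, 0.21414331]), 'orientation': array([ 0.23829204,  1.55771675, -0.24015485]), 'ft_force': array([-0.20940663,  0.34009838, -0.48128484]), 'torque': array([ 0.03427667, -0.0406952 , -0.01094695]), 'grip_width': 0.08541591194749838} 0.022
[[-0.     0.3    0.954]
 [-0.001  0.954 -0.3  ]
 [-1.    -0.001 -0.   ]]
[[ 0.104 -0.968  0.23   0.398]
 [-0.995 -0.102  0.02  -0.005]
 [ 0.005 -0.23  -0.973  1.006]
 [ 0.     0.     0.     1.   ]] [[373.74490109   0.         317.25700015]
 [  0.         373.74490109 200.52116268]
 [  0.           0.           1.        ]]
[[-0.87   0.31  -0.383  1.1  ]
 [ 0.493  0.54  -0.682  0.878]
 [-0.004 -0.782 -0.623  0.894]
 [ 0.     0.     0.     1.   ]] [[494.88397523   0.         317.25670009]
 [  0.         494.88397523 197.1551955 ]
 [  0.           0.           1.        ]]
```

View pics/top0.png

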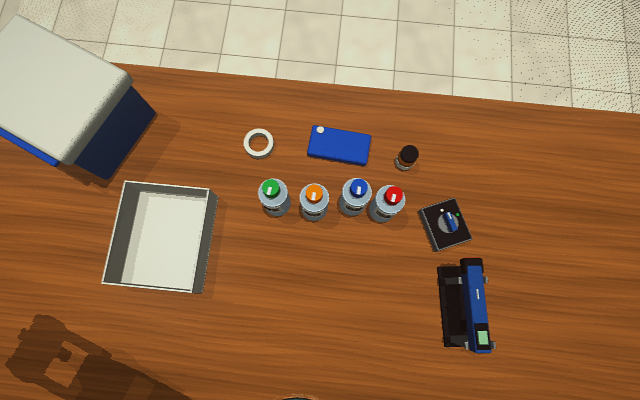

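View pics/scene0.png

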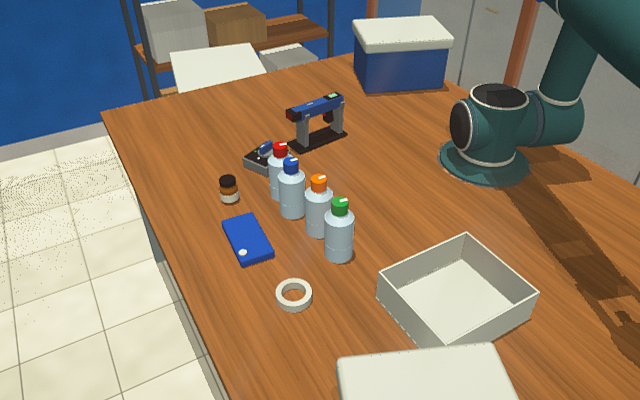

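The top view shows four bottles: green (271,187), orange (314,193), blue (358,188) and red (394,196). The knob is at (448,221), the gun's nose at (470,263) and the crate around (160,240). The scene view agrees. Next I'll measure positions.

Run:
```python
from h import *
import pickle
c=pickle.load(open("top0.pkl","rb"));P=cloud(c);f=c["frame"];hsv=cv2.cvtColor(f,cv2.COLOR_BGR2HSV)
def st(m,n):
    q=P[m];print(n,len(q),np.median(q,0).round(4),q.min(0).round(3),q.max(0).round(3))
for n,(u,v) in dict(green=(271,187),orange=(314,193),blue=(358,188),red=(394,196)).items():
    w=np.zeros(f.shape[:2],bool);w[v-16:v+17,u-18:u+19]=1
    m=w&(P[...,2]>.160)&(P[...,2]<.18);q=P[m];(x,y),r=cv2.minEnclosingCircle(q[:,:2].astype(np.float32))
    s=m&(hsv[...,1]<90)&(hsv[...,2]>150);d=P[s].mean(0)-[x,y,0] if s.any() else [0,0,0]
    print(n,"c",round(x,4),round(y,4),"r",round(r,4),"z",np.median(q[:,2]).round(4),"stripe",s.sum(),np.round(d,4),"ang",np.arctan2(d[1],d[0]).round(3),"label bearing to base",np.arctan2(-y,-x).round(3))
def rect(u0,u1,v0,v1,z0,z1,n):
    w=np.zeros(f.shape[:2],bool);w[v0:v1,u0:u1]=1;m=w&(P[...,2]>z0)&(P[...,2]<z1);q=P[m]
    b=cv2.minAreaRect((q[:,:2]*1000).astype(np.float32));print(n,m.sum(),np.round(b[0],1),np.round(b[1],1),round(b[2],2),"z",np.median(q[:,2]).round(4))
rect(95,225,175,300,.08,.1,"crate rim")
rect(415,475,195,255,.03,.045,"station")
rect(425,470,200,245,.066,.08,"knob")
rect(430,500,255,358,.136,.152,"barrel")
rect(430,500,255,358,.004,.016,"cradle base")
rect(390,425,140,172,.065,.085,"jar");rect(300,375,120,168,.02,.032,"ice");rect(240,276,125,160,.018,.03,"tape")
cr=f[170:360,245:505];cv2.imwrite("pics/c1.png",cv2.resize(cr,None,fx=3,fy=3,interpolation=cv2.INTER_CUBIC))
```

```text
green c 0.6166 0.1232 r 0.0199 z 0.1694 stripe 33 [-0.0079  0.0014  0.1703] ang 2.969 label bearing to base -2.944
orange c 0.6142 0.0215 r 0.0201 z 0.1693 stripe 27 [-0.0077 -0.0003  0.1703] ang -3.098 label bearing to base -3.107
blue c 0.6391 -0.0812 r 0.0199 z 0.1692 stripe 30 [-0.0076  0.0003  0.1703] ang 3.105 label bearing to base 3.015
red c 0.6299 -0.1632 r 0.0202 z 0.1693 stripe 30 [-0.0093  0.0013  0.1702] ang 2.997 label bearing to base 2.888
crate rim 1097 [488.  398.2] [260.2 222.7] 0.38 z 0.088
station 1415 [ 601.8 -331.2] [119.6 101.1] 24.36 z 0.0373
knob 113 [ 601.3 -330.6] [49.2 15.9] 25.81 z 0.071
barrel 1646 [ 403.4 -367.5] [203.4  44.5] 5.92 z 0.1443
cradle base 1588 [ 409.3 -399.8] [169.8 252.8] 86.51 z 0.0092
jar 244 [ 772.2 -216.2] [45.1 45.4] 61.48 z 0.0743
ice 1773 [798.6 -29.4] [168.9  90.1] 85.87 z 0.0254
tape 379 [780.8 197. ] [82.3 81.5] 34.48 z 0.0232
```

View pics/c1.png

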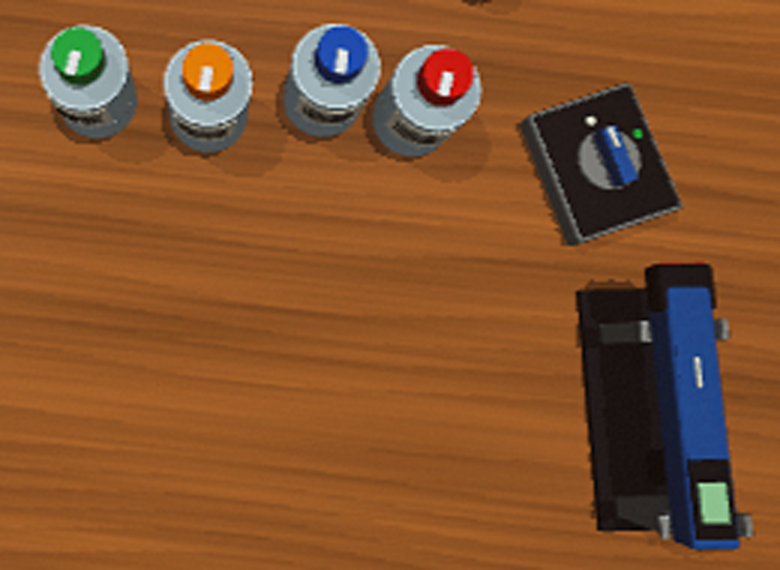

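```bash
cat >> h.py <<'E'
def pose():
    s=env.read_state();M=R.from_rotvec(s["orientation"]).as_matrix()
    return np.array([*s["tool_pos"],np.arctan2(M[1,2],M[0,2])])
def plan(*wps,start=None,v=45,w=.13):
    """print rows through world waypoints (x,y,z m, theta=heading of tool z, rad)"""
    p=pose() if start is None else np.array(start,float);rows=[];print("from",p.round(4))
    for g in wps:
        g=np.array(g,float);vv=g[4] if len(g)>4 else v;g=g[:4];d=g-p;n=int(np.ceil(max(np.linalg.norm(d[:3])*1000/vv,abs(d[3])/w,1)))
        p0=p.copy()
        for k in range(n):
            t=p0+d*(k+1)/n;e=t-p;c,s=np.cos(p[3]),np.sin(p[3])
            r=[np.round(-e[2]*1000),np.round((-s*e[0]+c*e[1])*1000),np.round((c*e[0]+s*e[1])*1000),np.round(-e[3],3)]
            if k==n-1:r[:3]=[np.round(-e[2]*1000,1),np.round((-s*e[0]+c*e[1])*1000,1),np.round((c*e[0]+s*e[1])*1000,1)]
            p=p+[ (c*r[2]-s*r[1])/1000,(s*r[2]+c*r[1])/1000,-r[0]/1000,-r[3]]
            rows.append(" ".join(f"{x:g}" for x in r))
        rows[-1]+=" |"
    for i in range(0,len(rows),10):print("; ".join(rows[i:i+10]))
E
python3 - <<'E'
from h import *
import pickle
c=pickle.load(open("top0.pkl","rb"));P=cloud(c)
print("mark",P[292:297,476:480].reshape(-1,3).mean(0))
t=np.radians(24.6)
plan((.6015,-.331,.25,t),(.6015,-.331,.068,t))
E
```

```text
mark [ 0.42472865 -0.36708889  0.14554662]
from [ 0.2025  0.6437  0.2142 -0.3048]
-1 -34 28 -0.031; -2 -34 27 -0.03; -1 -36 26 -0.031; -2 -36 25 -0.03; -1 -37 24 -0.031; -2 -37 22 -0.031; -1 -39 21 -0.03; -2 -39 21 -0.031; -1 -39 19 -0.03; -2 -40 18 -0.031
-1 -41 16 -0.03; -2 -41 16 -0.031; -1 -42 14 -0.031; -2 -42 12 -0.03; -1 -42 12 -0.031; -2 -43 10 -0.03; -1 -43 9 -0.031; -2 -43 8 -0.031; -1 -43 6 -0.03; -2 -44 5 -0.031
-1 -44 3 -0.03; -2 -43 3 -0.031; -1 -44 0 -0.031; -1.8 -44.2 -0.1 -0.03 |; 36 -0 0 -0; 37 -0 0 -0; 36 -0 0 -0; 37 -0 0 -0; 36 -0 0 -0 |
```

Request:
send_rows(commands="-1 -34 28 -0.031; -2 -34 27 -0.03; -1 -36 26 -0.031; -2 -36 25 -0.03; -1 -37 24 -0.031; -2 -37 22 -0.031; -1 -39 21 -0.03; -2 -39 21 -0.031; -1 -39 19 -0.03; -2 -40 18 -0.031")

```text
time_s: 1.35
tool_pos: [0.3694, 0.2367, 0.2297]
orientation: [-0.002, 1.571, 0.002]
ft_force: [0.3, 0.5, 0.4]
grip_width: 0.0854
```

Request:
send_rows(commands="-1 -41 16 -0.03; -2 -41 16 -0.031; -1 -42 14 -0.031; -2 -42 12 -0.03; -1 -42 12 -0.031; -2 -43 10 -0.03; -1 -43 9 -0.031; -2 -43 8 -0.031; -1 -43 6 -0.03; -2 -44 5 -0.031")

```text
time_s: 2.6
tool_pos: [0.5356, -0.1698, 0.2446]
orientation: [-0.242, 1.558, 0.242]
ft_force: [0.3, 0.0, 0.1]
grip_width: 0.0852
```

Request:
send_rows(commands="-1 -44 3 -0.03; -2 -43 3 -0.031; -1 -44 0 -0.031; -1.8 -44.2 -0.1 -0.03; 0 0 0 0; 0 0 0 0")

```text
time_s: 3.35
tool_pos: [0.6014, -0.3304, 0.2502]
orientation: [-0.336, 1.545, 0.337]
ft_force: [-0.5, 0.6, 0.8]
grip_width: 0.0851
```

Run:
```python
from h import *
t=np.radians(24.6)
plan((.6015,-.331,.067,t))
c=cam("wrist");cv2.imwrite("pics/w1.png",c["frame"]);P=cloud(c);m=(P[...,2]>.066)&(P[...,2]<.078)&(np.hypot(P[...,0]-.6,P[...,1]+.33)<.035)
b=cv2.minAreaRect((P[m][:,:2]*1000).astype(np.float32));print(b)
```

```text
from [ 0.6014 -0.3304  0.2502  0.4289]
37 -0 -0 -0; 36 -0 -0 -0; 37 -0 -0 -0; 37 -0 -0 -0; 36.2 -0.6 -0.1 -0 |
((600.7288208007812, -329.636962890625), (49.624027252197266, 13.318887710571289), 24.36944007873535)
```

Tracking is accurate, and the wrist view puts the knob within 2 mm of the first measurement. I'll descend, grip it and turn it.

Request:
send_rows(commands="37 0 0 0; 36 0.5 0 0; 37 0 0 0; 37 0 0 0; 36 0 -0.5 0; 0 0 0 0")

```text
time_s: 4.15
tool_pos: [0.5996, -0.3289, 0.0654]
orientation: [-0.335, 1.547, 0.34]
ft_force: [-0.1, -0.4, -0.9]
grip_width: 0.0853
```

Request:
send_rows(commands="0 0 0 0; 0 0 0 0; 0 0 0 0; 0 0 0 0; 0 0 0 0; 0 0 0 0; 0 0 0 0; 0 0 0 0", gripper=255, squeeze=60)

```text
time_s: 5.15
tool_pos: [0.6009, -0.3306, 0.0677]
orientation: [-0.337, 1.544, 0.337]
ft_force: [-0.0, -0.8, -1.0]
grip_width: 0.0
```

Request:
send_rows(commands="0 0 0 0.12; 0 0 0 0.12; 0 0 0 0.12; 0 0 0 0.12; 0 0 0 0.12; 0 0 0 0.12; 0 0 0 0.12; 0 0 0 0.12; 0 0 0 0.12; 0 0 0 0.12")

```text
time_s: 6.4
tool_pos: [0.6009, -0.3306, 0.0677]
orientation: [0.606, 1.485, -0.606]
ft_force: [0.7, 0.1, 0.8]
grip_width: 0.0001
```

Request:
send_rows(commands="0 0 0 0; 0 0 0 0; 0 0 0 0; 0 0 0 0")

```text
time_s: 6.9
tool_pos: [0.6009, -0.3306, 0.0677]
orientation: [0.602, 1.486, -0.602]
ft_force: [0.5, 0.3, -0.2]
grip_width: 0.0002
```

The opening read 0, but a 14 mm bar should have stopped the fingers. I'll look before going further.

Run:
```python
from h import *
c=cam("wrist");print(c["hand_eye"].round(3));a=c["frame"]
b=cam("scene")["frame"][100:220,190:350];b=cv2.resize(b,(640,480),interpolation=cv2.INTER_CUBIC)
cv2.imwrite("pics/w2.png",cv2.resize(np.hstack([cv2.resize(a,(640,400)),b[:400]]),(800,250)));cv2.imwrite("pics/w2.png",np.hstack([cv2.resize(a,(400,250)),cv2.resize(b,(400,250))]))
```

```text
[[-0.    -0.299  0.954 -0.159]
 [ 1.     0.001  0.001 -0.   ]
 [-0.001  0.954  0.299 -0.078]
 [ 0.     0.     0.     1.   ]]
```

View pics/w2.png

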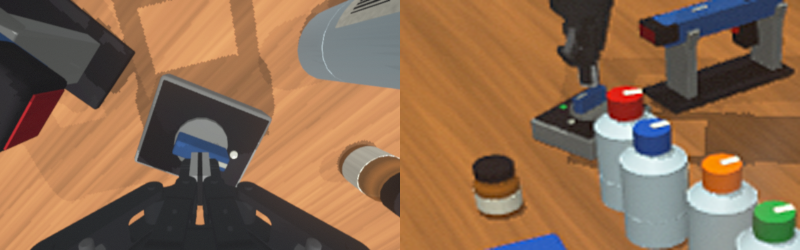

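Run:
```python
from h import *
c=cam("wrist");P=cloud(c);print(pose(),env.read_state()["grip_width"])
m=(P[...,2]>.066)&(P[...,2]<.075)&(np.hypot(P[...,0]-.6,P[...,1]+.33)<.04)
hsv=cv2.cvtColor(c["frame"],cv2.COLOR_BGR2HSV);m2=m&(hsv[...,1]>120)&(hsv[...,0]>90)
print(cv2.minAreaRect((P[m2][:,:2]*1000).astype(np.float32)),m2.sum())
for v in range(230,330,10):print(v,[tuple((P[v,u]*1000).round().astype(int)) for u in(300,312,322,332,345)])
cv2.imwrite("pics/w3.png",cv2.resize(c["frame"][170:350,220:440],None,fx=3.5,fy=3.3,interpolation=cv2.INTER_CUBIC))
```

```text
[ 0.60088461 -0.3305572   0.06770115 -0.77045772] 0.00020056326061224054
((600.79736328125, -329.16851806640625), (49.33146286010742, 14.161458015441895), 24.69019317626953) 1388
230 [(np.int64(585), np.int64(-330), np.int64(71)), (np.int64(591), np.int64(-327), np.int64(65)), (np.int64(596), np.int64(-324), np.int64(61)), (np.int64(602), np.int64(-321), np.int64(56)), (np.int64(611), np.int64(-318), np.int64(46))]
240 [(np.int64(589), np.int64(-333), np.int64(72)), (np.int64(593), np.int64(-329), np.int64(73)), (np.int64(597), np.int64(-325), np.int64(72)), (np.int64(601), np.int64(-321), np.int64(71)), (np.int64(610), np.int64(-319), np.int64(62))]
250 [(np.int64(593), np.int64(-338), np.int64(72)), (np.int64(589), np.int64(-324), np.int64(96)), (np.int64(592), np.int64(-321), np.int64(97)), (np.int64(595), np.int64(-317), np.int64(97)), (np.int64(610), np.int64(-320), np.int64(72))]
260 [(np.int64(589), np.int64(-332), np.int64(96)), (np.int64(590), np.int64(-324), np.int64(105)), (np.int64(593), np.int64(-321), np.int64(105)), (np.int64(596), np.int64(-318), np.int64(105)), (np.i
[... 811 characters left out ...]
), np.int64(137)), (np.int64(589), np.int64(-323), np.int64(135)), (np.int64(598), np.int64(-327), np.int64(122)), (np.int64(594), np.int64(-318), np.int64(136)), (np.int64(597), np.int64(-315), np.int64(135))]
310 [(np.int64(587), np.int64(-326), np.int64(140)), (np.int64(592), np.int64(-326), np.int64(135)), (np.int64(602), np.int64(-330), np.int64(122)), (np.int64(593), np.int64(-318), np.int64(142)), (np.int64(597), np.int64(-315), np.int64(140))]
320 [(np.int64(584), np.int64(-322), np.int64(151)), (np.int64(597), np.int64(-330), np.int64(132)), (np.int64(605), np.int64(-334), np.int64(121)), (np.int64(593), np.int64(-318), np.int64(147)), (np.int64(593), np.int64(-313), np.int64(152))]
```

View pics/w3.png

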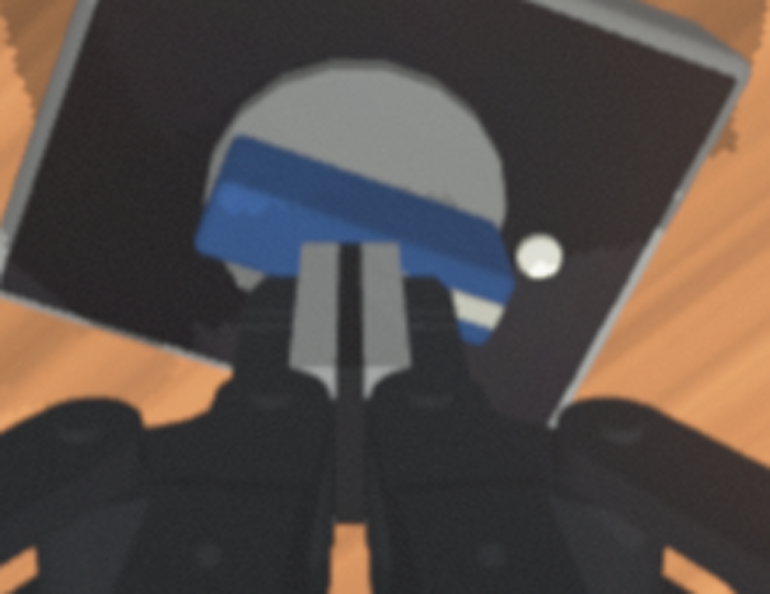

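Run:
```python
from h import *
for n in("scene","top"):
    c=cam(n);P=cloud(c);m=(np.hypot(P[...,0]-.601,P[...,1]+.3305)<.016)&(P[...,2]>.04)&(P[...,2]<.2)
    print(n,m.sum(),np.histogram(P[m][:,2],np.arange(.04,.2,.01)))
print(env.finger_overhang, [a for a in dir(env) if a[0]!="_"])
```

```text
scene 174 (array([17, 15, 22, 23,  6, 21, 18, 17,  6,  9,  2,  4,  3,  1,  4]), array([0.04, 0.05, 0.06, 0.07, 0.08, 0.09, 0.1 , 0.11, 0.12, 0.13, 0.14,
       0.15, 0.16, 0.17, 0.18, 0.19]))
top 0 (array([0, 0, 0, 0, 0, 0, 0, 0, 0, 0, 0, 0, 0, 0, 0]), array([0.04, 0.05, 0.06, 0.07, 0.08, 0.09, 0.1 , 0.11, 0.12, 0.13, 0.14,
       0.15, 0.16, 0.17, 0.18, 0.19]))
0.022 ['Unreachable', 'finger_overhang', 'finish_job', 'read_camera', 'read_state']
```

Two cameras agree that the closed fingertips end at about z = 0.091 while the reported TCP is 0.068. So the tips sit about 45 mm higher than the stated geometry implies, and the fingers closed above the knob without touching it. I'll add a z offset, go back to the start heading and go lower.

Request:
send_rows(commands="0 0 0 -0.12; 0 0 0 -0.12; 0 0 0 -0.12; 0 0 0 -0.12; 0 0 0 -0.12; 0 0 0 -0.12; 0 0 0 -0.12; 0 0 0 -0.12; 0 0 0 -0.12; 0 0 0 -0.12", gripper=0)

```text
time_s: 8.4
tool_pos: [0.6009, -0.3305, 0.0677]
orientation: [-0.34, 1.544, 0.34]
ft_force: [-0.9, -0.3, -0.3]
grip_width: 0.0856
```

Request:
send_rows(commands="10 0 0 0; 10 1 0 0; 10 0 0 0; 7 0 0 0; 5 0 0 0; 0 0 0 0; 0 0 0 0")

```text
time_s: 9.28
tool_pos: [0.6006, -0.3298, 0.0261]
orientation: [-0.337, 1.544, 0.336]
ft_force: [-0.1, 0.1, 1.0]
grip_width: 0.0855
```

Run:
```python
from h import *
print(pose(),env.read_state()["grip_width"])
c=cam("wrist");cv2.imwrite("pics/w4.png",cv2.resize(c["frame"][150:400,170:470],None,fx=2,fy=2))
```

```text
[ 0.60060687 -0.32976315  0.0260647   0.42909719] 0.08551994790615329
```

View pics/w4.png

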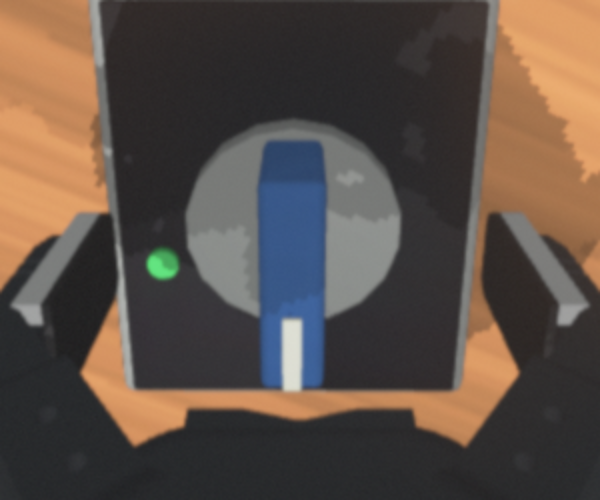

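The open fingers now straddle the blue bar, which sits centred between them at crop (293,270). I'll close and check the width before turning.

Request:
send_rows(commands="0 0 0 0; 0 0 0 0; 0 0 0 0; 0 0 0 0; 0 0 0 0; 0 0 0 0; 0 0 0 0; 0 0 0 0", gripper=255, squeeze=60)

```text
time_s: 10.32
tool_pos: [0.6025, -0.3307, 0.0299]
orientation: [-0.339, 1.54, 0.333]
ft_force: [-0.3, 1.7, 26.0]
grip_width: 0.013
```

Request:
send_rows(commands="-3 0 0 0; -3 0 0 0; 0 0 0 0")

```text
time_s: 10.7
tool_pos: [0.6019, -0.3304, 0.0302]
orientation: [-0.338, 1.541, 0.334]
ft_force: [24.0, -13.0, -22.9]
grip_width: 0.0125
```

Request:
send_rows(commands="0 0 0 0.12; 0 0 0 0.12; 0 0 0 0.12; 0 0 0 0.12; 0 0 0 0.12; 0 0 0 0.12; 0 0 0 0.12; 0 0 0 0.12; 0 0 0 0.12; 0 0 0 0.12")

```text
time_s: 11.95
tool_pos: [0.602, -0.3305, 0.0302]
orientation: [0.605, 1.48, -0.606]
ft_force: [23.7, -12.7, -25.0]
grip_width: 0.0127
```

Request:
send_rows(commands="0 0 0 0; 0 0 0 0; 0 0 0 0")

```text
time_s: 12.32
tool_pos: [0.602, -0.3305, 0.0302]
orientation: [0.602, 1.481, -0.603]
ft_force: [23.3, -13.2, -24.1]
grip_width: 0.0131
```

Request:
send_rows(commands="0 0 0 0; 0 0 0 0; 0 0 0 0; -5 0 0 0; -20 0 0 0; -40 0 0 0; -40 0 0 0; -40 0 0 0; -35 0 0 0; 0 0 0 0", gripper=0)

```text
time_s: 13.58
tool_pos: [0.6013, -0.3301, 0.217]
orientation: [0.601, 1.479, -0.603]
ft_force: [-0.6, 1.5, 0.1]
grip_width: 0.0854
```

Run:
```python
from h import *
c=cam("wrist");P=cloud(c)
m=(P[...,2]>.066)&(P[...,2]<.076)&(np.hypot(P[...,0]-.601,P[...,1]+.33)<.035)
print(cv2.minAreaRect((P[m][:,:2]*1000).astype(np.float32)),m.sum())
t=np.radians(5.9)
plan((.396,-.3675,.24,t))
```

```text
((601.1731567382812, -329.7634582519531), (13.315324783325195, 50.5767822265625), 46.306915283203125) 679
from [ 0.6008 -0.3299  0.2145 -0.7708]
-4 -24 -17 -0.125; -3 -22 -20 -0.125; -4 -19 -23 -0.124; -4 -17 -25 -0.125; -3 -13 -27 -0.125; -4 -9 -28 -0.125; -3.5 -6.2 -29 -0.125 |
```

The knob's long axis is now at −43.7°, so it is at reading. Next is the gun.

Request:
send_rows(commands="-4 -24 -17 -0.125; -3 -22 -20 -0.125; -4 -19 -23 -0.124; -4 -17 -25 -0.125; -3 -13 -27 -0.125; -4 -9 -28 -0.125; -3.5 -6 -29 -0.125; 0 0 0 0; 0 0 0 0")

```text
time_s: 14.75
tool_pos: [0.3958, -0.3669, 0.2369]
orientation: [-0.079, 1.569, 0.08]
ft_force: [-0.4, -0.2, -0.1]
grip_width: 0.0852
```

Run:
```python
from h import *
c=cam("wrist");P=cloud(c);f=c["frame"];cv2.imwrite("pics/w5.png",f)
m=(P[...,2]>.138)&(P[...,2]<.15)&(np.hypot(P[...,0]-.396,P[...,1]+.368)<.13)
hsv=cv2.cvtColor(f,cv2.COLOR_BGR2HSV);mb=m&(hsv[...,1]>120)&(hsv[...,0]>95)&(hsv[...,0]<125)
q=P[mb]; print(cv2.minAreaRect((P[m][:,:2]*1000).astype(np.float32)),m.sum());print("blue",cv2.minAreaRect((q[:,:2]*1000).astype(np.float32)),len(q))
m=(P[...,2]>.12)&(P[...,2]<.134)&(np.abs(P[...,0]-.396)<.13)&(np.abs(P[...,1]+.368)<.05);q=P[m];print("cheeks?",len(q))
t=np.radians(5.9)
plan((.396,-.3675,.086,t))
```

```text
((402.63714599609375, -368.66876220703125), (205.0044708251953, 43.75654983520508), 7.173619747161865) 10106
blue ((395.61871337890625, -369.3929138183594), (187.96087646484375, 35.17742919921875), 6.749592304229736) 5528
cheeks? 846
from [ 0.3961 -0.3668  0.2368  0.1021]
38 -0 -0 -0; 37 -0 -0 -0; 38 -0 -0 -0.001; 37.8 -0.7 -0.1 0 |
```

View pics/w5.png

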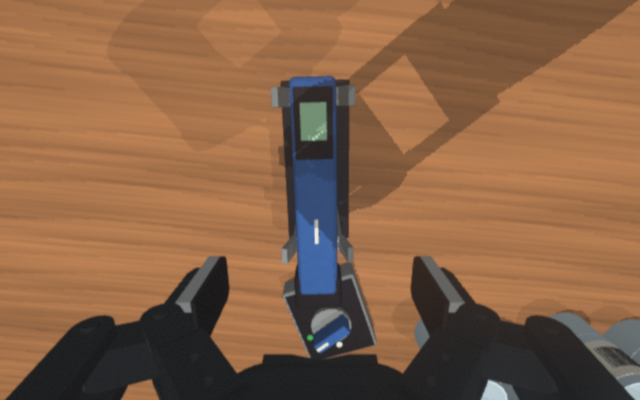

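Here the gun reads as centred at (0.3955, −0.3694) with yaw 6.9°. The mark is at (317,232) and the lens end points to +x. I'll descend and grip it.

Request:
send_rows(commands="0 -2.5 -1 -0.018; 38 0 0 0; 37 0 0 0; 38 0 0 0; 36 0 0 0; 0 0 0 0; 0 0 0 0")

```text
time_s: 15.68
tool_pos: [0.3955, -0.3701, 0.0897]
orientation: [-0.096, 1.568, 0.095]
ft_force: [0.4, 0.2, 0.1]
grip_width: 0.0854
```

Request:
send_rows(commands="0 0 0 0; 0 0 0 0; 0 0 0 0; 0 0 0 0; 0 0 0 0; 0 0 0 0; 0 0 0 0; 0 0 0 0", gripper=255, squeeze=60)

```text
time_s: 16.68
tool_pos: [0.3951, -0.3699, 0.089]
orientation: [-0.096, 1.568, 0.095]
ft_force: [-0.7, 0.8, 5.6]
grip_width: 0.0355
```

Run:
```python
from h import *
print(pose(),env.read_state()["grip_width"],env.read_state()["ft_force"],env.read_state()["torque"])
c=cam("scene");P=cloud(c);m=(np.abs(P[...,0]-.3955)<.06)&(np.abs(P[...,1]+.33)<.025)&(P[...,2]>.02)
print(np.histogram(P[m][:,2],np.arange(.04,.2,.01))[0])
cv2.imwrite("pics/s2.png",cv2.resize(c["frame"][60:180,240:400],(640,480),interpolation=cv2.INTER_CUBIC))
```

```text
[ 0.39513968 -0.36989199  0.08902469  0.12118742] 0.03549648194534381 [-0.66690304  0.77518849  5.64278033] [ 0.17884134  0.13255554 -0.00897389]
[ 7  6  6  8  9  8 18 51 77 65 62 24 36 40 39]
```

View pics/s2.png

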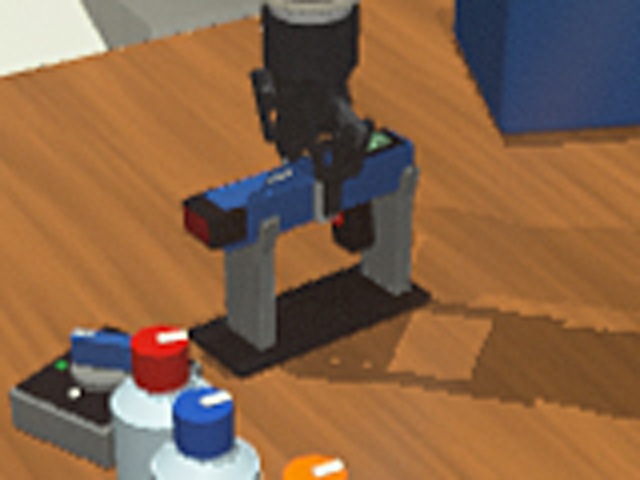

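```bash
cat >> h.py <<'E'
def bottles(c=None):
    c=c or cam("top");P=cloud(c);h=cv2.cvtColor(c["frame"],cv2.COLOR_BGR2HSV);out={}
    for n,(a,b) in dict(green=(50,75),orange=(8,22),blue=(100,125),red=(174,180)).items():
        m=(h[...,0]>=a)&(h[...,0]<=b)|((n=="red")&(h[...,0]<5));m&=(h[...,1]>130)&(P[...,2]>.155)&(P[...,2]<.185)&(P[...,1]>-.27)
        k,l,s,_=cv2.connectedComponentsWithStats(m.astype(np.uint8))
        if k<2: out[n]=None;continue
        i=1+np.argmax(s[1:,4]);q0=np.median(P[l==i],0)
        d=np.hypot(P[...,0]-q0[0],P[...,1]-q0[1])<.03;mm=d&(P[...,2]>q0[2]-.008)&(P[...,2]<q0[2]+.008);q=P[mm]
        (x,y),r=cv2.minEnclosingCircle(q[:,:2].astype(np.float32))
        st=mm&(h[...,1]<90)&(h[...,2]>150);e=P[st].mean(0)[:2]-[x,y] if st.any() else [-1,0]
        out[n]=(x,y,q0[2],np.arctan2(-e[1],-e[0]));print(n,np.round(out[n],4),"r",round(r,4),st.sum())
    return out
def aim(b):
    x,y,_,t=b;return x-.226*np.cos(t),y-.226*np.sin(t)
E
echo ok
```

```text
ok
```

Request:
send_rows(commands="-5 0 0 0; -15 0 0 0; -25 0 0 0; -30 0 0 0; -30 0 0 0; 0 0 0 0; 0 0 0 0")

```text
time_s: 17.6
tool_pos: [0.3947, -0.3695, 0.1925]
orientation: [-0.095, 1.569, 0.096]
ft_force: [-1.0, 0.2, -3.8]
grip_width: 0.0356
```

Run:
```python
from h import *
c=cam("wrist");P=cloud(c);f=c["frame"];p=pose();print(p,env.read_state()["grip_width"],env.read_state()["torque"])
h=cv2.cvtColor(f,cv2.COLOR_BGR2HSV)
# barrel top slope relative to tool: rear part visible
d=P-p[:3];z=d@[np.cos(p[3]),np.sin(p[3]),0];y=d@[-np.sin(p[3]),np.cos(p[3]),0]
m=(np.abs(y)<.014)&(z<-.025)&(z>-.09)&(np.abs(d[...,2]-.056)<.02)
print("slope",np.polyfit(z[m],d[...,2][m],1),m.sum())
b=bottles()
x,y=aim(b["blue"]);t=b["blue"][3]
plan((x-.03,y,.185,t),(x,y,.049,t,35))
```

```text
[ 0.3946073  -0.36934153  0.19200445  0.12118061] 0.035245927308557655 [0.02769442 0.01303772 0.01001519]
slope [-0.00917477  0.05819764] 16928
green [ 0.6158  0.1233  0.169  -0.1978] r 0.0199 33
orange [ 6.146e-01  2.110e-02  1.688e-01 -1.000e-04] r 0.02 27
blue [0.6538 0.7184 0.1564 0.    ] r 0.0299 0
red [ 0.6297 -0.1641  0.1691 -0.2298] r 0.0199 29
from [ 0.3946 -0.3693  0.1919  0.1212]
0 43 5 0.005; 1 43 6 0.005; -0 44 5 0.005; 0 43 4 0.004; 0 43 5 0.005; 1 43 4 0.005; -0 44 4 0.005; 0 43 4 0.005; 0 43 4 0.005; 1 44 3 0.004
0 43 4 0.005; 0 44 3 0.005; 1 43 3 0.005; -0 43 2 0.005; 0 44 3 0.005; 0 43 2 0.005; 1 44 2 0.004; -0 43 2 0.005; 0 44 1 0.005; 1 43 2 0.005
-0 44 1 0.005; 0 43 1 0.005; 0 44 1 0.004; 1 43 0 0.005; -0.1 43.7 0.7 0.005 |; 34 -0 7 0; 34 -0 8 0; 34 -0 7 0; 34 -0 8 0 |
```

```bash
sed -i 's/(P\[...,1\]>-.27)/(P[...,1]>-.27)\&(P[...,1]<.55)\&(P[...,0]>.3)/' h.py
python3 - <<'E'
from h import *
b=bottles()
x,y=aim(b["blue"]);t=b["blue"][3]
plan((x-.03,y,.185,t),(x,y,.048,t,35))
E
```

```text
green [ 0.6166  0.1232  0.1692 -0.1806] r 0.0203 33
orange [ 0.6144  0.021   0.1691 -0.0129] r 0.0198 27
blue [ 0.6392 -0.0817  0.1691 -0.0901] r 0.0199 31
red [ 0.6298 -0.164   0.1693 -0.2256] r 0.0198 30
from [ 0.3946 -0.3694  0.192   0.1212]
1 44 4 0.03; 1 44 2 0.03; 1 44 2 0.031; 1 44 -1 0.03; 1 44 -1 0.03; 1 44 -3 0.03; 1 43.6 -4 0.03 |; 27 1 6 0; 28 0 6 0; 27 1 6 0
28 0 6 0; 27 0.7 5.8 0 |
```

Request:
send_rows(commands="1 44 4 0.03; 1 44 2 0.03; 1 44 2 0.03; 1 44 -1 0.03; 1 44 -1 0.03; 1 44 -3 0.03; 1 43.5 -4 0.03; 27 1 6 0; 28 0 6 0; 27 1 6 0")

```text
time_s: 19.0
tool_pos: [0.4022, -0.0612, 0.1027]
orientation: [0.069, 1.57, -0.069]
ft_force: [0.0, 0.2, -2.4]
grip_width: 0.0354
```

Request:
send_rows(commands="28 0 6 0; 27 1 6 0; 0 0 0 0; 0 0 0 0")

```text
time_s: 19.5
tool_pos: [0.4145, -0.0615, 0.05]
orientation: [0.07, 1.569, -0.07]
ft_force: [-0.6, 0.2, -1.5]
grip_width: 0.0352
```

Run:
```python
from h import *
b=bottles();p=pose();print(p)
x,y=aim(b["blue"]);t=b["blue"][3]
print("want",x,y,t,"spot",p[0]+.19*np.cos(p[3]),p[1]+.19*np.sin(p[3]))
c=cam("top");cv2.imwrite("pics/t3.png",cv2.resize(c["frame"][150:350,230:500],None,fx=2.9,fy=2.9,interpolation=cv2.INTER_CUBIC))
```

```text
green [ 0.6162  0.1236  0.1691 -0.1398] r 0.02 33
orange [0.6143 0.0212 0.1693 0.0058] r 0.0203 27
blue [ 0.639  -0.0814  0.1692 -0.0585] r 0.0197 31
red [ 0.6298 -0.1635  0.1691 -0.1697] r 0.0198 30
[ 0.41472931 -0.06158154  0.05033886 -0.08883181]
want 0.413341426881143 -0.06821570198701637 -0.05848681816521552 spot 0.603980150142732 -0.07843739069630579
```

View pics/t3.png

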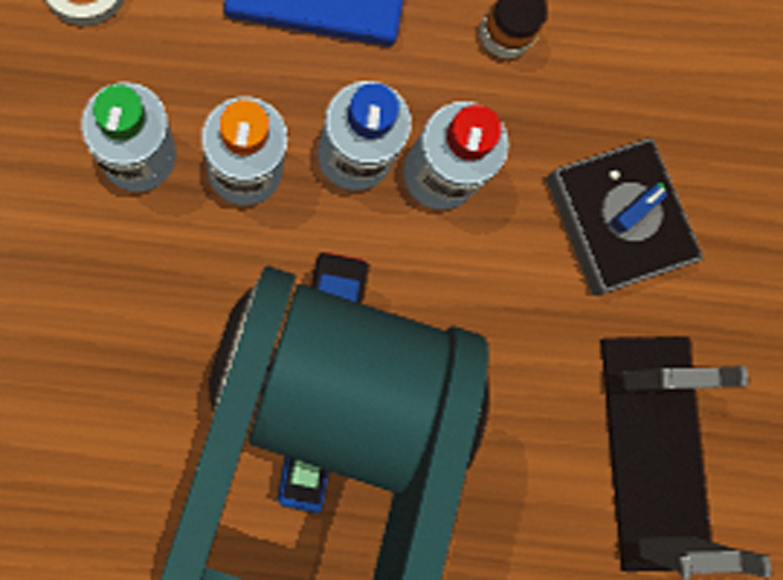

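The gun points squarely at the blue label, with the spot within about 1 mm of it in plan. The knob is still at reading. I'll hold here.

Request:
send_rows(commands="2 0 0 0; 0 0 0 0; 0 0 0 0; 0 0 0 0; 0 0 0 0; 0 0 0 0; 0 0 0 0; 0 0 0 0; 0 0 0 0; 0 0 0 0")

```text
time_s: 20.85
tool_pos: [0.4144, -0.0615, 0.0472]
orientation: [0.07, 1.57, -0.07]
ft_force: [0.9, 0.1, -1.6]
grip_width: 0.0356
```

Run:
```python
from h import *
c=cam("top");b=bottles(c);p=pose();P=cloud(c)
d=P-p[:3];z=d@[np.cos(p[3]),np.sin(p[3]),0];y=d@[-np.sin(p[3]),np.cos(p[3]),0]
for a,e in((-.09,-.06),(.07,.09),(.097,.108)):
    m=(np.abs(y)<.014)&(z>a)&(z<e);print("top z",np.median(P[m][:,2]),m.sum())
m=(P[...,2]>.08)&(P[...,2]<.112)&(np.abs(y)<.035)&(z>.05)&(z<.14);print("nose z max",np.percentile(z[m],[50,98]),"y range",np.percentile(y[m],[2,98]))
r=b["red"];r=(*r[:3],-.18);x,y=aim(r)
plan((x-.03,y,.05,r[3],35),(x,y,.048,r[3],20))
```

```text
green [ 0.6162  0.1232  0.1691 -0.1934] r 0.0199 33
orange [0.6147 0.0212 0.1693 0.0141] r 0.0201 27
blue [ 0.6388 -0.0817  0.1689 -0.0961] r 0.0201 31
red [ 0.6299 -0.1636  0.169  -0.1953] r 0.0203 30
top z 0.10487422351791664 163
top z 0.10240007440513721 59
top z 0.1016692721091047 53
nose z max [0.09472333 0.11104624] y range [-0.021059    0.02087914]
from [ 0.4144 -0.0615  0.0472 -0.0888]
-1 -22 -10 0.03; -1 -21 -10 0.031; -0.8 -22.6 -9.3 0.03 |; 1 3 15 0; 1 2.3 14.5 0 |
```

Request:
send_rows(commands="-1 -22 -10 0.03; -1 -21 -10 0.03; -1 -22.5 -9.5 0.03; 1 3 15 0; 0 2.5 14.5 0; 0 0 0 0; 0 0 0 0")

```text
time_s: 21.78
tool_pos: [0.4069, -0.1227, 0.0491]
orientation: [0.14, 1.567, -0.14]
ft_force: [-0.1, -0.1, -3.0]
grip_width: 0.0359
```

Request:
send_rows(commands="0 0 0 0; 0 0 0 0; 0 0 0 0; 0 0 0 0; 0 0 0 0; 0 0 0 0; 0 0 0 0; 0 0 0 0; 0 0 0 0; 0 0 0 0")

```text
time_s: 23.02
tool_pos: [0.4074, -0.1228, 0.0492]
orientation: [0.14, 1.566, -0.14]
ft_force: [-0.9, -1.6, -1.8]
grip_width: 0.0355
```

Run:
```python
from h import *
b=bottles();p=pose();r=b["red"];print(p,"spot",p[0]+.19*np.cos(p[3]),p[1]+.19*np.sin(p[3]),"label",r[0]-.036*np.cos(r[3]),r[1]-.036*np.sin(r[3]))
r=b["green"];x,y=aim((*r[:3],-.18))
plan((x-.03,y,.05,-.18,35),(x,y,.049,-.18,20))
```

```text
green [ 0.6162  0.1233  0.169  -0.179 ] r 0.02 33
orange [ 0.6145  0.0211  0.1689 -0.0042] r 0.0199 27
blue [ 0.6387 -0.0814  0.1692 -0.0579] r 0.0198 31
red [ 0.6297 -0.1637  0.1689 -0.1861] r 0.0199 29
[ 0.40737635 -0.12285233  0.04923209 -0.1787797 ] spot 0.594348021278514 -0.15663981331326626 label 0.5943611202698553 -0.15700863093215076
from [ 0.4074 -0.1229  0.0492 -0.1788]
-0 30 -10 0; -0 31 -11 0; -0 30 -10 0; -0 31 -11 0.001; -0 30 -10 -0; -1 31 -11 -0; 0 30 -10 -0; 0 31 -10 0; 0.2 30.2 -10.9 0 |; 1 3 15 0
0 2.4 14.5 0 |
```

Request:
send_rows(commands="0 30 -10 0; 0 31 -11 0; 0 30 -10 0; 0 31 -11 0; 0 30 -10 0; 0 31 -11 0; 0 30 -10 0; 0 31 -10 0; 0 30 -11 0; 0 3 15 0")

```text
time_s: 24.32
tool_pos: [0.3783, 0.1656, 0.0493]
orientation: [0.138, 1.566, -0.138]
ft_force: [0.3, 0.6, -2.2]
grip_width: 0.0355
```

Request:
send_rows(commands="0 2.5 14.5 0; 0 0 0 0; 0 0 0 0")

```text
time_s: 24.7
tool_pos: [0.3934, 0.1633, 0.049]
orientation: [0.141, 1.567, -0.141]
ft_force: [-0.9, 0.4, -2.7]
grip_width: 0.0354
```

Request:
send_rows(commands="0 0 0 0; 0 0 0 0; 0 0 0 0; 0 0 0 0; 0 0 0 0; 0 0 0 0; 0 0 0 0; 0 0 0 0; 0 0 0 0; 0 0 0 0")

```text
time_s: 25.95
tool_pos: [0.3936, 0.1637, 0.0492]
orientation: [0.14, 1.566, -0.14]
ft_force: [0.2, 0.5, -2.1]
grip_width: 0.0355
```

Run:
```python
from h import *
b=bottles();p=pose();r=b["green"];print(p,"spot",p[0]+.19*np.cos(p[3]),p[1]+.19*np.sin(p[3]),"label",r[0]-.036*np.cos(r[3]),r[1]-.036*np.sin(r[3]))
r=b["orange"];x,y=aim((*r[:3],0))
plan((x-.022,y,.049,0,35),(x,y,.048,0,20))
```

```text
green [ 0.6164  0.1235  0.1691 -0.1541] r 0.02 33
orange [ 0.6141  0.0209  0.169  -0.024 ] r 0.0198 27
blue [ 0.639  -0.0813  0.1692 -0.0387] r 0.02 31
red [ 0.6298 -0.1644  0.1692 -0.2723] r 0.0202 30
[ 0.3936044   0.16369923  0.04919662 -0.17877038] spot 0.580576387474473 0.12991349498068994 label 0.580873725843816 0.12900931814081323
from [ 0.3936  0.1637  0.0492 -0.1788]
0 -29 -0 -0.036; 0 -29 -2 -0.036; 0 -29 -2 -0.035; 0 -29 -4 -0.036; 0.2 -28.7 -4 -0.036 |; 0 -0 11 0; 1 -0 11 0 |
```

Request:
send_rows(commands="0 -29 0 -0.036; 0 -29 -2 -0.036; 0 -29 -2 -0.035; 0 -29 -4 -0.036; 0 -29 -4 -0.036; 0 0 11 0; 0 0 11 0; 0 0 0 0; 0 0 0 0")

```text
time_s: 27.12
tool_pos: [0.388, 0.0211, 0.0489]
orientation: [-0.001, 1.572, 0.001]
ft_force: [-0.8, 0.3, -2.9]
grip_width: 0.0355
```

Request:
send_rows(commands="0 0 0 0; 0 0 0 0; 0 0 0 0; 0 0 0 0; 0 0 0 0; 0 0 0 0; 0 0 0 0; 0 0 0 0; 0 0 0 0; 0 0 0 0")

```text
time_s: 28.38
tool_pos: [0.3881, 0.0206, 0.0492]
orientation: [-0.0, 1.571, 0.0]
ft_force: [0.1, -0.0, -2.4]
grip_width: 0.0354
```

Run:
```python
from h import *
b=bottles();p=pose();r=b["orange"];print(p,"spot",p[0]+.19*np.cos(p[3]),p[1]+.19*np.sin(p[3]),"label",r[0]-.036*np.cos(r[3]),r[1]-.036*np.sin(r[3]))
plan((p[0]-.015,p[1],.19,0),(.3951,-.3699,.193,.121))
```

```text
green [ 0.6163  0.1234  0.1691 -0.1564] r 0.0199 33
orange [ 0.6143  0.0211  0.169  -0.0025] r 0.0199 27
blue [ 0.6388 -0.0816  0.1694 -0.087 ] r 0.0198 31
red [ 0.6297 -0.1639  0.1695 -0.2198] r 0.0196 29
[3.88169493e-01 2.06283500e-02 4.92253576e-02 2.09982409e-04] spot 0.5781694892201025 0.020668246702833053 label 0.5782678776318656 0.021196719066484987
from [3.882e-01 2.060e-02 4.920e-02 2.000e-04]
-35 0 -4 0; -35 0 -3 0; -36 0 -4 0; -34.8 0 -4 0 |; -0 -43 2 -0.013; -1 -44 2 -0.014; 0 -43 2 -0.013; -0 -44 0 -0.014; -1 -43 0 -0.013; 0 -44 -0 -0.014
-0 -43 -1 -0.013; -1 -44 -2 -0.013; 0 -42.9 -2.1 -0.014 |
```

All four bottles have been held within about 1 mm in plan. The gun goes back to the cradle now.

Request:
send_rows(commands="-35 0 -4 0; -35 0 -3 0; -36 0 -4 0; -35 0 -4 0; 0 -43 2 -0.013; -1 -44 2 -0.014; 0 -43 2 -0.013; 0 -44 0 -0.014; -1 -43 0 -0.013; 0 -44 0 -0.014")

```text
time_s: 29.68
tool_pos: [0.3878, -0.2416, 0.1923]
orientation: [-0.064, 1.57, 0.064]
ft_force: [1.5, 0.9, -2.9]
grip_width: 0.0351
```

Request:
send_rows(commands="0 -43 -1 -0.013; -1 -44 -2 -0.013; 0 -43 -2 -0.014; 0 0 0 0; 0 0 0 0; 0 0 0 0")

```text
time_s: 30.42
tool_pos: [0.3953, -0.3692, 0.1934]
orientation: [-0.096, 1.568, 0.096]
ft_force: [0.3, 0.6, -2.2]
grip_width: 0.0353
```

Run:
```python
from h import *
plan((.3951,-.3699,.12,.121,30),(.3951,-.3699,.091,.121,10))
```

```text
from [ 0.3953 -0.3692  0.1934  0.1219]
24 -0 -0 0; 25 -0 -0 0.001; 24.4 -0.6 -0.3 -0 |; 10 -0 -0 -0; 9 -0 -0 -0; 10 -0 -0 -0 |
```

Request:
send_rows(commands="24 -0.5 0 0; 25 0 0 0; 24.5 0 0 0; 10 0 0 0; 9 0 0 0; 9 0 0 0; 2 0 0 0; 0 0 0 0; 0 0 0 0")

```text
time_s: 31.55
tool_pos: [0.3954, -0.3706, 0.0901]
orientation: [-0.096, 1.568, 0.095]
ft_force: [0.2, 0.0, -1.8]
grip_width: 0.0357
```

Request:
send_rows(commands="0 0 0 0; 0 0 0 0; 0 0 0 0; 0 0 0 0; 0 0 0 0; 0 0 0 0", gripper=0)

```text
time_s: 32.3
tool_pos: [0.3953, -0.3705, 0.0897]
orientation: [-0.095, 1.569, 0.095]
ft_force: [-0.5, 0.2, -0.2]
grip_width: 0.0854
```

Request:
send_rows(commands="-10 0 0 0; -25 0 0 0; -40 0 0 0; -40 0 0 0; -40 0 0 0; -10 0 0 0; 0 0 0 0; 0 0 0 0")

```text
time_s: 33.3
tool_pos: [0.395, -0.3702, 0.2534]
orientation: [-0.094, 1.57, 0.096]
ft_force: [0.4, -0.5, -0.1]
grip_width: 0.0857
```

Run:
```python
from h import *
c=cam("wrist");P=cloud(c);f=c["frame"]
m=(P[...,2]>.138)&(P[...,2]<.15)&(np.hypot(P[...,0]-.396,P[...,1]+.368)<.13)
h=cv2.cvtColor(f,cv2.COLOR_BGR2HSV);mb=m&(h[...,1]>120)&(h[...,0]>95)&(h[...,0]<125)
q=P[mb];print("blue",cv2.minAreaRect((q[:,:2]*1000).astype(np.float32)),np.median(q[:,2]))
c=cam("top");b=bottles(c);cv2.imwrite("pics/t4.png",c["frame"])
x,y=b["red"][:2];print(x,y)
plan((x,y,.25,0))
```

```text
blue ((395.7330322265625, -369.2906188964844), (187.38763427734375, 34.7768440246582), 7.04679536819458) 0.1447342562267257
green [ 0.6163  0.1233  0.169  -0.1817] r 0.0198 33
orange [ 0.6146  0.0209  0.1691 -0.0271] r 0.0201 27
blue [ 0.6889 -0.0668  0.169  -0.0663] r 0.02 27
red [ 0.6296 -0.1639  0.1691 -0.226 ] r 0.0198 29
0.6295538544654846 -0.1639108508825302
from [ 0.3951 -0.3702  0.2535  0.1212]
0 25 37 0.017; 1 26 36 0.018; 0 27 36 0.017; 1 27 36 0.017; 0 27 35 0.018; 1 29 34 0.017; 0.5 28.5 34.1 0.017 |
```

The gun is back within 1 mm of its starting pose. The blue bottle was knocked to (0.689, −0.067). I'll load the bottles green, orange, blue, red, starting with the far slots.

Run:
```python
from h import *
plan((.6163,.1233,.25,0),(.6163,.1233,.122,0))
print("carry");plan((.6163,.1233,.25,0),(.538,.443,.25,0),(.538,.443,.135,0,30),start=(.6163,.1233,.122,0))
print("to orange");plan((.538,.443,.25,0),(.6145,.021,.25,0),(.6145,.021,.122,0),start=(.538,.443,.129,0))
```

```text
from [ 0.3951 -0.3702  0.2535  0.1212]
0 36 21 0.009; 1 35 22 0.01; -0 36 20 0.009; 0 37 21 0.009; 0 36 20 0.01; 1 37 20 0.009; -0 36 19 0.009; 0 37 19 0.01; 0 38 19 0.009; 1 37 19 0.009
-0 37 18 0.01; 0 38 17 0.009; 0.5 37.8 17.8 0.009 |; 43 -0 -0 0; 42 -0 -0 0; 43 -0 -0 0 |
carry
from [0.6163 0.1233 0.122  0.    ]
-43 0 0 -0; -42 0 0 -0; -43 0 0 -0 |; -0 40 -10 -0; -0 40 -10 -0; -0 40 -9 -0; -0 40 -10 -0; -0 40 -10 -0; -0 40 -10 -0; -0 40 -10 -0
-0 39.7 -9.3 -0 |; 29 0 0 -0; 28 0 0 -0; 29 0 0 -0; 29 0 0 -0 |
to orange
from [0.538 0.443 0.129 0.   ]
-40 0 0 -0; -41 0 0 -0; -40 0 0 -0 |; -0 -42 8 -0; -0 -42 7 -0; -0 -43 8 -0; -0 -42 8 -0; -0 -42 7 -0; -0 -42 8 -0; -0 -42 8 -0
-0 -43 7 -0; -0 -42 8 -0; -0 -42 7.5 -0 |; 43 -0 0 -0; 42 -0 0 -0; 43 -0 0 -0 |
```

Request:
send_rows(commands="0 36 21 0.009; 1 35 22 0.01; 0 36 20 0.009; 0 37 21 0.009; 0 36 20 0.01; 1 37 20 0.009; 0 36 19 0.009; 0 37 19 0.01; 0 38 19 0.009; 1 37 19 0.009")

```text
time_s: 34.65
tool_pos: [0.5661, 0.0107, 0.251]
orientation: [-0.022, 1.572, 0.022]
ft_force: [0.5, -0.2, 0.4]
grip_width: 0.0853
```

Request:
send_rows(commands="0 37 18 0.01; 0 38 17 0.009; 0 38 18 0.009; 0 0 0 0; 43 0 0 0; 42 0 0 0; 33 0 0 0; 10 0 0 0; 0 0 0 0; 0 0 0 0")

```text
time_s: 35.9
tool_pos: [0.6174, 0.1232, 0.1255]
orientation: [0.0, 1.569, 0.0]
ft_force: [-0.6, -0.1, 0.3]
grip_width: 0.0853
```

Request:
send_rows(commands="0 0 0 0; 0 0 0 0; 0 0 0 0; 0 0 0 0; 0 0 0 0; 0 0 0 0; 0 0 0 0; 0 0 0 0", gripper=255, squeeze=60)

```text
time_s: 36.9
tool_pos: [0.617, 0.1235, 0.1244]
orientation: [-0.0, 1.57, 0.001]
ft_force: [-0.2, 1.2, 5.6]
grip_width: 0.0387
```

Request:
send_rows(commands="-20 0 0 0; -40 0 0 0; -43 0 0 0; -25 0 0 0; 0 40 -10 0; 0 40 -10 0; 0 40 -10 0; 0 40 -10 0; 0 40 -10 0; 0 40 -10 0")

```text
time_s: 38.15
tool_pos: [0.5561, 0.3644, 0.2525]
orientation: [-0.0, 1.571, 0.0]
ft_force: [0.5, -0.7, -4.3]
grip_width: 0.0382
```

Request:
send_rows(commands="0 40 -10 0; 0 39.5 -8.5 0; 0 0 0 0; 30 0 0 0; 30 0 0 0; 30 0 0 0; 20 0 0 0; 7 0 0 0; 0 0 0 0; 0 0 0 0")

```text
time_s: 39.4
tool_pos: [0.5386, 0.443, 0.1361]
orientation: [0.001, 1.57, 0.001]
ft_force: [-1.2, 0.1, -3.8]
grip_width: 0.0381
```

Run:
```python
from h import *
print(pose(),env.read_state()["ft_force"],env.read_state()["grip_width"])
f=np.hstack([cv2.resize(cam("scene")["frame"][100:400,200:560],(480,400)),cv2.resize(cam("wrist")["frame"],(320,400))]);cv2.imwrite("pics/p1.png",f)
```

```text
[5.38586404e-01 4.43003073e-01 1.36101485e-01 1.51977058e-04] [-1.20721431  0.09464866 -3.8276916 ] 0.03810397735168927
```

View pics/p1.png

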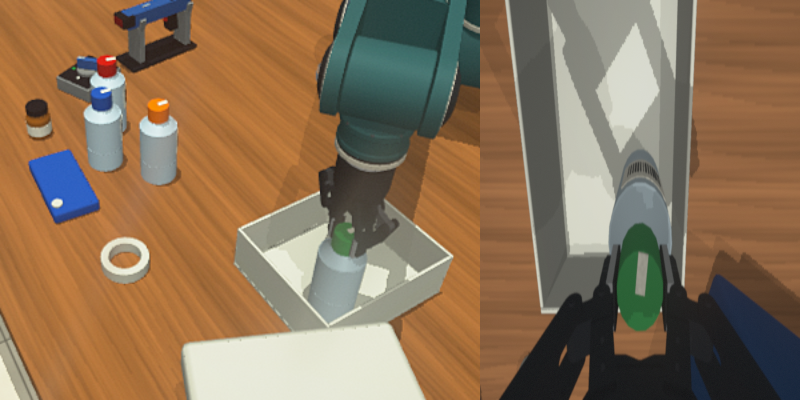

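Green is inside the crate and upright, about 6 mm above the floor. I'll set it down and go for orange.

Request:
send_rows(commands="3 0 0 0; 2 0 0 0; 1 0 0 0; 0 0 0 0")

```text
time_s: 40.0
tool_pos: [0.5384, 0.4429, 0.1294]
orientation: [0.0, 1.57, 0.001]
ft_force: [-1.6, -0.8, 3.5]
grip_width: 0.0383
```

Request:
send_rows(commands="0 0 0 0; 0 0 0 0; 0 0 0 0; 0 0 0 0; -20 0 0 0; -40 0 0 0; -40 0 0 0; -22 0 0 0", gripper=75)

```text
time_s: 41.0
tool_pos: [0.5385, 0.443, 0.2545]
orientation: [0.001, 1.568, 0.002]
ft_force: [-0.5, 0.5, -0.5]
grip_width: 0.0604
```

Request:
send_rows(commands="0 -42 8 0; 0 -42 7 0; 0 -43 8 0; 0 -42 8 0; 0 -42 7 0; 0 -42 8 0; 0 -42 8 0; 0 -43 7 0; 0 -42 8 0; 0 -42 7 0", gripper=0)

```text
time_s: 42.25
tool_pos: [0.6143, 0.0193, 0.2509]
orientation: [-0.0, 1.571, 0.0]
ft_force: [1.2, -0.4, -0.3]
grip_width: 0.0853
```

Run:
```python
from h import *
b=bottles();x,y=b["orange"][:2];plan((x,y,.252,0),(x,y,.124,0))
```

```text
green [ 0.5373  0.443   0.1738 -0.252 ] r 0.021 33
orange [ 0.6142  0.0212  0.169  -0.0927] r 0.0198 23
red [ 0.6295 -0.1637  0.1688 -0.1947] r 0.0198 30
from [ 0.6148  0.0154  0.2507 -0.0019]
-1.3 5.8 -0.6 -0.002 |; 43 -0 -0 0; 42 -0 -0 0; 43 -0 -0 0 |
```

Request:
send_rows(commands="0 0 0 0; 0 0 0 0; 43 0 0 0; 42 0 0 0; 31 0 0 0; 10 0 0 0; 0 0 0 0; 0 0 0 0")

```text
time_s: 43.3
tool_pos: [0.6149, 0.021, 0.1264]
orientation: [-0.0, 1.569, 0.0]
ft_force: [-0.7, 0.3, -0.7]
grip_width: 0.0854
```

Request:
send_rows(commands="0 0 0 0; 0 0 0 0; 0 0 0 0; 0 0 0 0; 0 0 0 0; 0 0 0 0; 0 0 0 0; 0 0 0 0", gripper=255)

```text
time_s: 44.3
tool_pos: [0.6145, 0.0209, 0.1254]
orientation: [-0.0, 1.57, 0.0]
ft_force: [-0.5, 2.0, 6.1]
grip_width: 0.0382
```

Request:
send_rows(commands="-20 0 0 0; -40 0 0 0; -43 0 0 0; -25 0 0 0; 0 42 -18 0; 0 42 -17 0; 0 42 -18 0; 0 42 -17 0; 0 42 -18 0; 0 42 -17 0")

```text
time_s: 45.55
tool_pos: [0.5083, 0.2739, 0.2536]
orientation: [-0.0, 1.57, 0.0]
ft_force: [0.2, 0.3, -3.1]
grip_width: 0.0383
```

Request:
send_rows(commands="0 42 -18 0; 0 42 -17 0; 0 43 -18 0; 0 43 -18 0; 0 0 0 0; 30 0 0 0; 30 0 0 0; 30 0 0 0; 20 0 0 0; 7 0 0 0")

```text
time_s: 46.8
tool_pos: [0.4382, 0.4423, 0.135]
orientation: [-0.001, 1.572, -0.001]
ft_force: [-0.2, -0.0, -3.6]
grip_width: 0.0385
```

Request:
send_rows(commands="0 0 0 0; 3 0 0 0; 2 0 0 0; 1 0 0 0; 0 0 0 0")

```text
time_s: 47.42
tool_pos: [0.4384, 0.443, 0.1304]
orientation: [0.0, 1.57, 0.001]
ft_force: [0.4, 0.4, 1.7]
grip_width: 0.0385
```

Request:
send_rows(commands="0 0 0 0; 0 0 0 0; 0 0 0 0; 0 0 0 0; -20 0 0 0; -40 0 0 0; -40 0 0 0; -22 0 0 0; 0 0 0 0; 0 0 0 0", gripper=75)

```text
time_s: 48.68
tool_pos: [0.438, 0.4425, 0.2503]
orientation: [-0.001, 1.572, -0.001]
ft_force: [0.5, -0.3, -0.9]
grip_width: 0.0602
```

Run:
```python
from h import *
b=bottles();x,y=b["blue"][:2];plan((x,y,.252,0))
```

```text
green [ 0.5385  0.4421  0.1734 -0.3597] r 0.0203 32
orange [ 0.4398  0.4432  0.1734 -0.1019] r 0.0209 18
blue [ 0.6889 -0.0661  0.1689  0.0064] r 0.0203 27
red [ 0.6296 -0.1637  0.1692 -0.201 ] r 0.02 30
from [4.379e-01 4.425e-01 2.501e-01 2.000e-04]
-0 -39 19 0; -0 -39 20 0; -0 -39 19 0; -1 -40 19 0; 0 -39 20 0; 0 -39 19 0; -0 -39 19 0; -0 -39 19 0; -0 -39 20 0; -0 -39 19 0
-1 -39 19 0; 0 -40 20 0; 0.1 -38.6 18.9 0 |
```

Request:
send_rows(commands="0 -39 19 0; 0 -39 20 0; 0 -39 19 0; -1 -40 19 0; 0 -39 20 0; 0 -39 19 0; 0 -39 19 0; 0 -39 19 0; 0 -39 20 0; 0 -39 19 0", gripper=0)

```text
time_s: 49.98
tool_pos: [0.6315, 0.0504, 0.2512]
orientation: [-0.0, 1.573, 0.0]
ft_force: [1.1, -0.1, -0.2]
grip_width: 0.0851
```

Request:
send_rows(commands="0 -39 19 0; 0 -40 20 0; 0 -38.5 19 0; 0 0 0 0; 0 0 0 0; 43 0 0 0; 42 0 0 0; 31 0 0 0; 10 0 0 0; 0 0 0 0")

```text
time_s: 51.22
tool_pos: [0.6892, -0.065, 0.127]
orientation: [-0.001, 1.571, 0.001]
ft_force: [-0.6, -0.3, 0.6]
grip_width: 0.0853
```

Request:
send_rows(commands="0 0 0 0; 0 0 0 0; 0 0 0 0; 0 0 0 0; 0 0 0 0; 0 0 0 0; 0 0 0 0; 0 0 0 0", gripper=255)

```text
time_s: 52.22
tool_pos: [0.6897, -0.0659, 0.128]
orientation: [-0.0, 1.569, -0.0]
ft_force: [-1.1, -0.7, 5.8]
grip_width: 0.0379
```

Run:
```python
from h import *
p=pose();plan((*p[:2],.253,0),(.538,.352,.253,0),(.538,.352,.137,0,30))
```

```text
from [ 0.6897 -0.0659  0.128  -0.    ]
-42 0 0 -0; -41 0 0 -0; -42 0 0 -0 |; -0 42 -15 -0; -0 42 -15 -0; -0 41 -16 -0; -0 42 -15 -0; -0 42 -15 -0; -0 42 -15 -0; -0 42 -15 -0
-0 41 -15 -0; -0 42 -16 -0; -0 41.9 -14.7 -0 |; 29 0 0 -0; 29 0 0 -0; 29 0 0 -0; 29 0 0 -0 |
```

Request:
send_rows(commands="-20 0 0 0; -40 0 0 0; -41 0 0 0; -24 0 0 0; 0 42 -15 0; 0 42 -15 0; 0 41 -16 0; 0 42 -15 0; 0 42 -15 0; 0 42 -15 0")

```text
time_s: 53.48
tool_pos: [0.5975, 0.1865, 0.2529]
orientation: [0.0, 1.57, 0.0]
ft_force: [0.3, -0.3, -3.9]
grip_width: 0.0381
```

Request:
send_rows(commands="0 42 -15 0; 0 41 -15 0; 0 42 -16 0; 0 42 -15 0; 0 0 0 0; 30 0 0 0; 30 0 0 0; 30 0 0 0; 20 0 0 0; 5 0 0 0")

```text
time_s: 54.72
tool_pos: [0.5371, 0.3518, 0.136]
orientation: [-0.0, 1.572, -0.001]
ft_force: [0.3, -0.1, -2.5]
grip_width: 0.0382
```

Request:
send_rows(commands="0 0 0 0; 3 0 0 0; 2 0 0 0; 1 0 0 0; 0 0 0 0")

```text
time_s: 55.35
tool_pos: [0.5379, 0.3525, 0.133]
orientation: [0.001, 1.568, 0.001]
ft_force: [-2.4, -2.2, 10.0]
grip_width: 0.0381
```

Request:
send_rows(commands="0 0 0 0; 0 0 0 0; 0 0 0 0; 0 0 0 0; -20 0 0 0; -40 0 0 0; -40 0 0 0; -20 0 0 0; 0 0 0 0; 0 0 0 0", gripper=75)

```text
time_s: 56.6
tool_pos: [0.5369, 0.3521, 0.249]
orientation: [-0.001, 1.573, -0.001]
ft_force: [0.3, 0.8, -0.0]
grip_width: 0.0605
```

Run:
```python
from h import *
b=bottles();x,y=b["red"][:2];plan((x,y,.253,0))
```

```text
orange [0.8372 0.5015 0.1717 0.    ] r 0.0147 0
blue [ 0.5373  0.351   0.1735 -0.0886] r 0.0202 22
red [ 0.6297 -0.1634  0.1692 -0.1534] r 0.02 29
from [5.369e-01 3.520e-01 2.488e-01 1.000e-04]
-0 -43 8 0; -1 -43 7 0; -0 -43 8 0; -0 -43 8 0; -1 -43 8 0; -0 -43 7 0; -0 -43 8 0; -1 -43 8 0; -0 -43 8 0; -1 -43 7 0
0 -42 8 0; -0.2 -43.4 7.8 0 |
```

Request:
send_rows(commands="0 -43 8 0; -1 -43 7 0; 0 -43 8 0; 0 -43 8 0; -1 -43 8 0; 0 -43 7 0; 0 -43 8 0; 0 -43 8 0; 0 -43 8 0; 0 -43 7 0", gripper=0)

```text
time_s: 57.9
tool_pos: [0.6141, -0.0791, 0.2512]
orientation: [0.0, 1.573, 0.0]
ft_force: [-0.2, -0.3, -0.3]
grip_width: 0.0849
```

Request:
send_rows(commands="0 -42 8 0; 0 -43 8 0; 0 0 0 0; 0 0 0 0; 43 0 0 0; 42 0 0 0; 31 0 0 0; 9 0 0 0; 0 0 0 0; 0 0 0 0")

```text
time_s: 59.15
tool_pos: [0.6309, -0.1626, 0.1295]
orientation: [-0.001, 1.569, -0.0]
ft_force: [0.1, -0.0, 0.5]
grip_width: 0.0854
```

Request:
send_rows(commands="0 0 0 0; 0 0 0 0; 0 0 0 0; 0 0 0 0; 0 0 0 0; 0 0 0 0; 0 0 0 0; 0 0 0 0", gripper=255)

```text
time_s: 60.15
tool_pos: [0.6305, -0.1629, 0.1284]
orientation: [-0.0, 1.57, -0.0]
ft_force: [-0.8, -1.0, 5.4]
grip_width: 0.0385
```

Run:
```python
from h import *
p=pose();plan((*p[:2],.253,0),(.438,.352,.253,0),(.438,.352,.137,0,30))
b=bottles()
```

```text
from [ 6.305e-01 -1.629e-01  1.284e-01  1.000e-04]
-42 0 0 0; -41 0 0 0; -41.6 0 0 0 |; -0 40 -15 0; -0 39 -15 0; -0 40 -14 0; -0 39 -15 0; -0 40 -15 0; -0 40 -15 0; -0 39 -15 0
-0 40 -14 0; -0 40 -15 0; -0 39 -15 0; -0 40 -15 0; -0 39 -15 0; -0 40 -14.5 0 |; 29 -0 -0 0; 29 -0 -0 0; 29 -0 -0 0; 29 -0 -0 0 |
green [ 0.5384  0.4429  0.1734 -0.2525] r 0.0211 31
orange [ 0.4383  0.4427  0.1735 -0.1748] r 0.0206 30
blue [ 0.5371  0.3511  0.1739 -0.1585] r 0.0202 36
red [ 0.6206 -0.1689  0.1691 -1.4792] r 0.0269 16
```

Request:
send_rows(commands="-20 0 0 0; -40 0 0 0; -41 0 0 0; -24 0 0 0; 0 40 -15 0; 0 39 -15 0; 0 40 -14 0; 0 39 -15 0; 0 40 -15 0; 0 40 -15 0")

```text
time_s: 61.45
tool_pos: [0.5404, 0.0765, 0.2536]
orientation: [0.0, 1.571, 0.0]
ft_force: [0.4, 1.4, -3.5]
grip_width: 0.0381
```

Request:
send_rows(commands="0 39 -15 0; 0 40 -14 0; 0 40 -15 0; 0 39 -15 0; 0 40 -15 0; 0 39 -15 0; 0 40 -14.5 0; 0 0 0 0; 30 0 0 0; 30 0 0 0")

```text
time_s: 62.7
tool_pos: [0.4379, 0.3518, 0.1928]
orientation: [0.0, 1.57, 0.0]
ft_force: [0.8, 0.6, -4.3]
grip_width: 0.0382
```

Request:
send_rows(commands="30 0 0 0; 20 0 0 0; 5 0 0 0; 0 0 0 0; 3 0 0 0; 2 0 0 0; 1 0 0 0; 0 0 0 0")

```text
time_s: 63.7
tool_pos: [0.4382, 0.3525, 0.1334]
orientation: [0.001, 1.569, 0.001]
ft_force: [-1.8, -2.6, 7.0]
grip_width: 0.0381
```

Request:
send_rows(commands="0 0 0 0; 0 0 0 0; 0 0 0 0; 0 0 0 0; -20 0 0 0; -40 0 0 0; -40 0 0 0; -20 0 0 0; 0 0 0 0; 0 0 0 0", gripper=75)

```text
time_s: 64.95
tool_pos: [0.4374, 0.352, 0.2502]
orientation: [-0.001, 1.572, -0.001]
ft_force: [-0.9, -0.4, 0.0]
grip_width: 0.0602
```

Run:
```python
from h import *
plan((.6008,-.3297,.25,-.764))
print("turn only at end check q6",env.read_state()["qpos"])
```

```text
from [4.374e-01 3.520e-01 2.502e-01 2.000e-04]
0 -43 10 0.048; 0 -42 12 0.048; 0 -41 15 0.047; 0 -41 16 0.048; 0 -40 18 0.048; 0 -39 20 0.048; 0 -38 22 0.047; 0 -37 23 0.048; 0 -35 26 0.048; 0 -35 27 0.048
0 -33 28 0.047; 0 -32 31 0.048; 0 -30 31 0.048; 0 -29 33 0.048; 0 -27 35 0.047; 0.2 -25.3 35.4 0.048 |
turn only at end check q6 [ 6.32227816e-01 -1.37629366e-01  1.63662063e+00 -1.82168740e-05
  1.64449669e+00 -9.38729437e-01]
```

Request:
send_rows(commands="0 -43 10 0.048; 0 -42 12 0.048; 0 -41 15 0.047; 0 -41 16 0.048; 0 -40 18 0.048; 0 -39 20 0.048; 0 -38 22 0.047; 0 -37 23 0.048; 0 -35 26 0.048; 0 -35 27 0.048", gripper=0)

```text
time_s: 66.2
tool_pos: [0.5398, -0.0755, 0.25]
orientation: [0.376, 1.54, -0.376]
ft_force: [0.3, 0.8, 0.3]
grip_width: 0.0854
```

Request:
send_rows(commands="0 -33 28 0.047; 0 -32 31 0.048; 0 -30 31 0.048; 0 -29 33 0.048; 0 -27 35 0.047; 0 -25 35.5 0.048; 0 0 0 0; 0 0 0 0; 0 0 0 0")

```text
time_s: 67.32
tool_pos: [0.6013, -0.3283, 0.2515]
orientation: [0.596, 1.488, -0.596]
ft_force: [0.3, -0.3, 0.0]
grip_width: 0.0854
```

Run:
```python
from h import *
plan((.6011,-.3298,.036,-.764))
c=cam("wrist");P=cloud(c)
m=(P[...,2]>.066)&(P[...,2]<.076)&(np.hypot(P[...,0]-.601,P[...,1]+.33)<.035)
print(cv2.minAreaRect((P[m][:,:2]*1000).astype(np.float32)),m.sum())
b=bottles()
```

```text
from [ 0.6013 -0.3283  0.2515 -0.7626]
43 -0 0 0; 43 -0 0 0.001; 43 -1 1 -0; 43 0 -0 0; 43.5 -0.2 -0.1 0 |
((601.26806640625, -328.8678283691406), (13.259573936462402, 49.48843765258789), 46.045372009277344) 553
green [ 0.5384  0.443   0.1736 -0.268 ] r 0.0202 32
orange [ 0.4384  0.443   0.1733 -0.111 ] r 0.0204 30
blue [ 0.5373  0.3516  0.1738 -0.0956] r 0.0203 36
red [ 0.4382  0.3501  0.1736 -0.3221] r 0.02 33
```

All four bottles stand in the crate with their cap tops at 0.1735, which matches the floor at 5 mm. The knob is still at reading, so I'll turn it back.

Request:
send_rows(commands="43 0 0 0; 43 -1 0 0; 43 0 1 0; 43 0 0 0; 33 0 0 0; 11 0 0 0; 0 0 0 0; 0 0 0 0")

```text
time_s: 68.42
tool_pos: [0.6021, -0.3311, 0.0376]
orientation: [0.597, 1.485, -0.597]
ft_force: [1.2, -0.4, 1.3]
grip_width: 0.0855
```

Request:
send_rows(commands="0 0 0 0; 0 0 0 0; 0 0 0 0; 0 0 0 0; 0 0 0 0; 0 0 0 0; 0 0 0 0; 0 0 0 0", gripper=255)

```text
time_s: 69.42
tool_pos: [0.6018, -0.3304, 0.036]
orientation: [0.598, 1.487, -0.597]
ft_force: [2.6, 4.6, 3.4]
grip_width: 0.0126
```

Request:
send_rows(commands="0 0 0 -0.12; 0 0 0 -0.12; 0 0 0 -0.12; 0 0 0 -0.12; 0 0 0 -0.12; 0 0 0 -0.12; 0 0 0 -0.12; 0 0 0 -0.12; 0 0 0 -0.12; 0 0 0 -0.12")

```text
time_s: 70.68
tool_pos: [0.6017, -0.3311, 0.036]
orientation: [-0.346, 1.542, 0.344]
ft_force: [3.0, -0.5, 1.2]
grip_width: 0.0125
```

Request:
send_rows(commands="0 0 0 0; 0 0 0 0; 0 0 0 0")

```text
time_s: 71.05
tool_pos: [0.6017, -0.331, 0.036]
orientation: [-0.341, 1.543, 0.34]
ft_force: [4.1, -2.7, 3.5]
grip_width: 0.0128
```

Request:
send_rows(commands="0 0 0 0; 0 0 0 0; 0 0 0 0; 0 0 0 0; -10 0 0 0; -35 0 0 0; -40 0 0 0; -40 0 0 0; -40 0 0 0; 0 0 0 0", gripper=0)

```text
time_s: 72.3
tool_pos: [0.6023, -0.3313, 0.2056]
orientation: [-0.345, 1.539, 0.339]
ft_force: [0.1, 0.2, -0.6]
grip_width: 0.0853
```

Run:
```python
from h import *
c=cam("wrist");P=cloud(c)
m=(P[...,2]>.066)&(P[...,2]<.076)&(np.hypot(P[...,0]-.601,P[...,1]+.33)<.035)
print(cv2.minAreaRect((P[m][:,:2]*1000).astype(np.float32)),m.sum())
c=cam("top");b=bottles(c);cv2.imwrite("pics/t9.png",c["frame"])
```

```text
((600.7975463867188, -329.6795654296875), (49.880374908447266, 13.496417045593262), 24.80644989013672) 729
green [ 0.5382  0.4427  0.1735 -0.3004] r 0.0206 31
orange [ 0.4386  0.442   0.1737 -0.2474] r 0.0206 30
blue [ 0.5374  0.3509  0.1737 -0.1846] r 0.0205 35
red [ 0.4375  0.3506  0.1737 -0.3354] r 0.0204 33
```

View pics/t9.png

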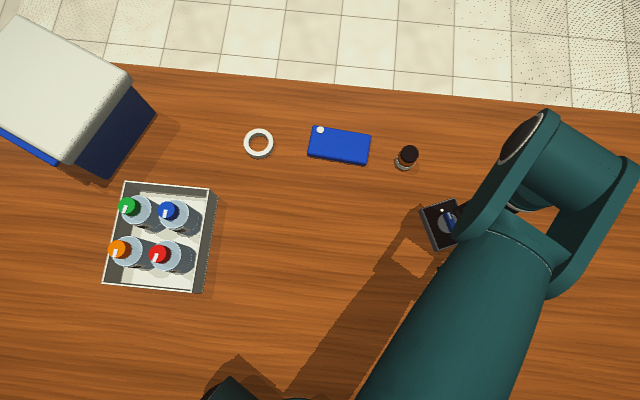

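The picture shows all four bottles standing in the crate: green (127,206), blue (167,211), orange (118,249) and red (159,255). The roll, ice pack and jar are where they started. The knob's long axis is at 24.8°, which is standby. The gun was measured after it was laid down and nothing has touched it since. I'm handing in.

```bash
python3 -c "
from h import *
env.finish_job(); print(env.read_state()['time_s'])"
```

```text
the job is handed in; nothing more can be done
the job is handed in; nothing more can be done
```

The job is handed in at about 72 s of robot time; `finish_job` gives no verdict, so the results below are my own measurements.

- **Knob:** I turned it to reading, where its long axis measured −43.7°. After the bottles were in the crate I turned it back to standby, where it measured 24.8° against 24.4° at the start.
- **Readings:** All four bottles were present and read in the order blue, red, green, orange. Each was held for at least 1.25 s, with the beam within about 1 mm of the label in plan. The gun's height came out at 84–87 mm against the label's 85 mm.
- **Gun:** It went back into its cradle with the knob still at reading. It measured within 1 mm and 0.3° of its starting position. My last picture of it is from before the bottles were moved, because the arm hid the cradle in the final view.
- **Bottles:** All four stand in the crate with cap tops at 0.1735–0.174 m, so they are on the floor, and about 50 mm and 46 mm from its centre. The blue bottle was knocked about 5 cm aside after its reading, so I located it again before picking it up.
- **Bystanders:** The ice pack, jar and roll look unmoved in the final picture; I did not measure them again.

**What disagreed:** The fingertips sat about 40–45 mm higher than the stated tool geometry implied, so my first grip on the knob closed above it without touching anything. I confirmed this with two cameras, corrected the height and carried on. At the second try the fingertips pressed on the knob's base with about 26 N; I turned it with a 35 N side load still on the wrist.

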